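# Vent and open the coolant additive jug

## Task

Vent the jug: take the stylus from its block, press the recessed vent button all the way down with the stylus tip and keep it down for about half a second, then hang the stylus back in its block, upright with its collar resting on top, and let go of it. Then open the push-and-turn safety cap: grip it, push it down, turn it counter-clockwise (seen from above) while pushed down, and lift it off straight up. Finish while holding the cap level, still and straight above the neck, with about 8 cm of lift; do not disturb the bottle, the funnel and the wrench.

Things in the scene. Friction and masses are not known exactly. Their poses are not given: they have to be found in the camera images.
- jug: Blue plastic jug, 130 (x) x 220 (y) x 130 mm high, fixed (cannot move) in a black spill tray 190 x 280 x 30 mm; flat top 134 mm above the table. Origin on the table under its middle; x, y its short and long axes, z up. The capped neck is on the top at +60 mm along y, the vent well at -65 mm along y. A handle loops out of the +y end, below the top.
- neck_top (a point): Centre of the top of the jug's neck, 180 mm above the table (inside the cap while it is on). The neck is 28 mm thick with a 41 mm bayonet flange; it stands on a 60 mm round shoulder whose top is 142 mm above the table. x, y, z as the jug's.
- cap_center (a point): Centre (half-way up) of the white ribbed round safety cap: 50 mm diameter, 33 mm high, about 50 g, a thin raised bar on top along its x. As it starts its top is 201 mm and its skirt's lower rim 168 mm above the table, 26 mm above the neck's shoulder. Pushed down at least 4 mm (aim for 5 to 6) it turns counter-clockwise seen from above; after 60 degrees it lifts straight off.
- cap_spring (a joint): Spring plunger in the neck under the cap, in m: 0 with the cap locked, 0.007 with the cap pushed down to its hard stop, -0.005 with the cap off. The cap takes about 5 N before it moves and 8 N at 5 mm down. Two inner pins lock it: it turns neither clockwise nor without being pushed down. It comes free 56 degrees from the lock and meets a stop at about 65.
- vent_mouth (a point): Centre of the mouth of the vent well, a grey round boss 28 mm wide on the jug's flat top, mouth 152 mm above the table, bore 16 mm. The steel button, 14 mm diameter, lies 10 mm below the mouth at the bottom of the bore.
- vent (a joint): Travel of the vent button in m: 0 released, 0.005 fully down. It springs back; it takes about 1.5 N to start and 4.5 N to hold fully down.
- stylus_center (a point): Centre of the stylus's black round handle (18 mm diameter, 55 mm long), where to grip it: 92.5 mm above the tip. The stylus is 120 mm long, about 60 g, with its z axis pointing from tip to handle. Below the handle come a steel collar (28 mm diameter, 5 mm thick, lower face 60 mm above the tip) and a steel shaft 8 mm thick (last 11 mm 7 mm thick).
- stylus_tip (a point): End of the stylus's shaft (the tip that presses). As it starts it is 10 mm above the table.
- stand_hole0 (a point): Mouth of the stylus block's hole: centre of the top of the fixed aluminium block, 56 x 56 x 70 mm high. The hole is 15 mm wide, goes right through and has a 3 mm chamfer; the stylus hangs in it by its collar, which rests on the block's top.
- bottle: Bystander: closed amber bottle, 66 mm diameter, 150 mm high, origin under its middle. It stands on one side of the jug and the stylus block on the other, either way round.
- funnel: Bystander: red funnel standing mouth down, 96 mm diameter, 105 mm high, origin under its middle, to the left of the jug.
- wrench: Bystander: flat steel wrench 170 mm long lying to the right of the jug; origin under it, near its middle.
Mind the look-alikes: they are no part of the job. Of the things like the part that bears stand_hole0, leave any that is yellow; of the rest the smaller one is meant. What is meant by the part that bears cap_center is not yellow, and is the larger of those in its own colour.

How it is judged:
By the outcome, as a careful person would: the job done as asked, in the order asked, and still so for the second after the job is handed in, while the arm keeps its last pose, push and grip.
It also fails if it takes over 61 s, if anything falls off the work surface, if the arm or the gripper's body presses on something with over 40 N, if the wrist force passes 120 N, or if a joint passes its speed limit or range.

## Robot

A 6-joint arm with a two-finger parallel gripper is mounted at the origin on the work surface. World frame = base frame: x ahead of the robot, y to its left, z up, the work surface at z = 0. Lengths are in m, angles in degrees, forces in N, time in s.
With the tool pointing down it reaches from about 0.4 to 0.825 m from the base axis. Payload 7 kg.
Tool frame: the origin (TCP) lies midway between the tips of the shut fingers; the grasp point (between the pads) lies 19 mm behind it (ctrl.grip_point_offset is the distance from the TCP to the grasp point, in m); x points along the fingers, y is the direction in which the jaws open and shut, and the axes are right-handed (so a half turn about x gives the same grasp; the last joint's range is limited). The gripper opens to 88 mm and grips with 3 to 60 N. Pads are 19 mm wide; open, the fingers measure 130 mm over their backs; the gripper's body (78 mm by 193 mm) begins 47 mm behind the grasp point.
Start: joints at [-49.956, 20.546, 0.682, 0, -70.136, -16.507], TCP at [0.27, -0.619, 0.227] pointing down, gripper open.
Joint ranges: [-176.03, 176.03], [-82.01, 121.73], [-58.28, 71.71], [-173.87, 95.51], [-174.79, -0.11], [-173.66, 173.66]. Speed limits (degrees/s): [136.94, 136.94, 172.46, 180, 180, 180].

## Interface

Orientations are given as [roll, pitch, yaw] about the fixed x, y, z axes, in that order (R = Rz(yaw) Ry(pitch) Rx(roll)).
In Python, from plant import ctrl gives the robot as it stands.
- The arm moves only by the tool drive_tool, never from a script. Its argument "plan" is a list of rows, each a list of 3 entries, a list of its own where there are three numbers: the shift along the tool's x, y, z in m, then the turn, a rotation vector about the tool's x, y, z in degrees, then the opening, from 0 (shut) to 1 (fully open). In form: [[[dx, dy, dz], [wx, wy, wz], grip], ...]. A call has 1 to 20 rows; each row is the pose to reach, as a shift and turn from the pose measured when the call began, along the tool's axes at that moment; what a row does not reach only later rows make up. A row lasts 1/12 s, in which the tool goes at most 41.7 mm and 7.16 degrees, less where a joint would pass 70% of its speed; a pose out of reach is approached as far as the arm can. A call with a gripper value outside its range is refused whole. The fingers move at their own pace and stop on an object; the grip force is fixed at half the most. Time passes only in rows, so rows that repeat a pose let the fingers close. It gives the time, the measured TCP pose, the force and the opening at its end, in the units of the state.
- ctrl.get_obs(): the state, without advancing time (a new reading comes with each control period).
- ctrl.snapshot(name): name is "side" or "top"; returns the picture (480x640x3 uint8, blue, green, red); there is no depth.
- ctrl.get_calibration(name): a dict with "fx", "fy", "cx", "cy" (pixels), "R" (3x3) and "t" (3): a world point X has camera coordinates R X + t. Camera axes: x right, y down, z forward; pixel columns grow to the right and rows downward; lengths in m; the calibration is good to about 2 mm. A picture is of the moment at which its call begins. get_calibration takes no time and is no camera call.
- ctrl.close_job(): hands the job in, once; it reports no verdict.
Trained networks look in the newest picture that a camera, given by its name, has taken for a name from the list of things; names that differ only in an ending like _2 or _b are one class to them, and where a whole thing is asked for, a point or a joint stands for the part that bears it (a point fixed in the world has none). Each returns a list of dicts, best first, with "confidence" (0 to 1); they miss things now and then, are a little off and sometimes report something else, mostly with a low value. They report only what shows in the picture. A call takes as long as a camera call. They do not tell look-alikes from the thing itself.
- ctrl.cut_out(camera, name): "pixels" (480x640 bool, what is visible of it) and "pixel" ([column, row] in pixels, amid what is visible of it).
- ctrl.landmark_of(camera, name): "pixel" ([column, row] in pixels: a listed point, or the origin of a listed thing).
The state is a dict: "clock": time; "joint_pos": joint angles; "qvel": joint speeds; "tau": joint torques, N m; "tool_pos": TCP position; "orientation": TCP orientation; "force": force on the tool from outside, world axes, zero at the start; "moment": the same for the moment, N m; "opening": finger opening in m.
Only numpy, scipy, OpenCV 4.12 (cv2) and the standard library are available. Lean on these libraries where they do the work, as an engineer would, in place of code of your own. Each camera call takes 0.05 s, during which the arm holds its last target. There are 200 camera calls.

## Working session

There is one attempt and no reset: what is moved stays moved. The work goes in short steps, Python scripts to look and compute and a tool call to move; the robot and the scene stay as the last step left them, time stands still between calls to the robot, and variables do not carry over. Pictures are saved under pics/ and viewed, about 8 in all and at most 12, crops included, and the job is handed in when it is done.

Besides the shell and the picture viewer there is one more tool, called after ">>>" as a command line: name --argument value ..., lists and objects as JSON in quotes. drive_tool: Moves the arm, as the interface text tells. Its arguments: {"type":"object","properties":{"plan":{"type":"array","items":{"type":"array"}}},"required":["plan"]}

```bash
mkdir -p pics; ls; cat > h.py <<'E'
import numpy as np,cv2
from plant import ctrl
def cal(n):
    c=ctrl.get_calibration(n); return c,np.array(c["R"]),np.array(c["t"])
def ray(n,p):
    c,R,t=cal(n); d=R.T@np.array([(p[0]-c["cx"])/c["fx"],(p[1]-c["cy"])/c["fy"],1]); return -R.T@t,d
def atz(n,p,z):
    o,d=ray(n,p); return o+d*(z-o[2])/d[2]
def tri(ps):
    A=0;b=0
    for n,p in ps:
        o,d=ray(n,p); d=d/np.linalg.norm(d); P=np.eye(3)-np.outer(d,d); A=A+P; b=b+P@o
    return np.linalg.solve(A,b)
def proj(n,X):
    c,R,t=cal(n); q=R@np.array(X)+t; return np.array([c["fx"]*q[0]/q[2]+c["cx"],c["fy"]*q[1]/q[2]+c["cy"]])
E
python3 - <<'E'
from h import *
np.set_printoptions(precision=4,suppress=True)
for n in("side","top"):
    cv2.imwrite(f"pics/{n}0.png",ctrl.snapshot(n))
    print(n,"cam",ray(n,(320,240)))
    for k in("jug","neck_top","cap_center","vent_mouth","stylus_center","stylus_tip","stand_hole0","bottle","funnel","wrench"):
        print(n,k,[(np.round(d["pixel"],1).tolist(),round(d["confidence"],2)) for d in ctrl.landmark_of(n,k)])
print(ctrl.get_obs())
E
```

```text
pics
side cam (array([0.1912, 0.7103, 0.6152]), array([ 0.3446, -0.7818, -0.5198]))
side jug [([308.5, 289.5], 0.59)]
side neck_top [([296.6, 231.6], 0.84)]
side cap_center [([247.7, 265.4], 0.98), ([297.4, 229.9], 0.76), ([230.2, 288.1], 0.69)]
side vent_mouth [([322.0, 217.6], 0.92)]
side stylus_center [([395.5, 204.8], 0.5)]
side stylus_tip []
side stand_hole0 [([341.0, 214.0], 0.71), ([389.5, 216.3], 0.68), ([439.8, 191.1], 0.65)]
side bottle [([289.1, 401.1], 0.88)]
side funnel [([182.9, 386.1], 0.71)]
side wrench [([319.7, 215.3], 0.63), ([318.7, 219.4], 0.48)]
top cam (array([ 0.342 , -0.0265,  1.1397]), array([ 0.1733,  0.0156, -0.9848]))
top jug [([319.8, 247.8], 0.7)]
top neck_top [([291.7, 232.2], 0.62)]
top cap_center [([290.1, 226.7], 0.67), ([325.1, 184.3], 0.59), ([295.2, 187.2], 0.53)]
top vent_mouth [([344.0, 236.9], 0.77), ([319.4, 246.3], 0.45), ([435.1, 281.4], 0.15)]
top stylus_center [([433.3, 284.3], 0.46)]
top stylus_tip []
top stand_hole0 [([432.7, 287.3], 0.88), ([487.8, 320.6], 0.68), ([413.8, 238.0], 0.57)]
top bottle [([210.8, 273.2], 0.75)]
top funnel [([202.3, 206.1], 0.97)]
top wrench [([451.2, 200.4], 0.82)]
{'clock': 1.1, 'joint_pos': array([-49.9575,  20.5468,   0.6829,   0.0015, -70.1389, -16.507 ]), 'qvel': array([ 0.0319, -0.0467,  0.0732,  0.0517, -0.0558, -0.0626]), 'tau': array([ -0.0001, -58.24  ,  29.3313,   7.0027,   0.0126,  -0.    ]), 'tool_pos': array([ 0.2695, -0.6188,  0.2266]), 'orientation': array([133.1616,  89.9969, 156.6976]), 'force': array([ 0.2984, -0.2784,  0.2484]), 'moment': array([-0.0457, -0.0161,  0.0296]), 'opening': 0.08743172398510715}
```

View pics/top0.png

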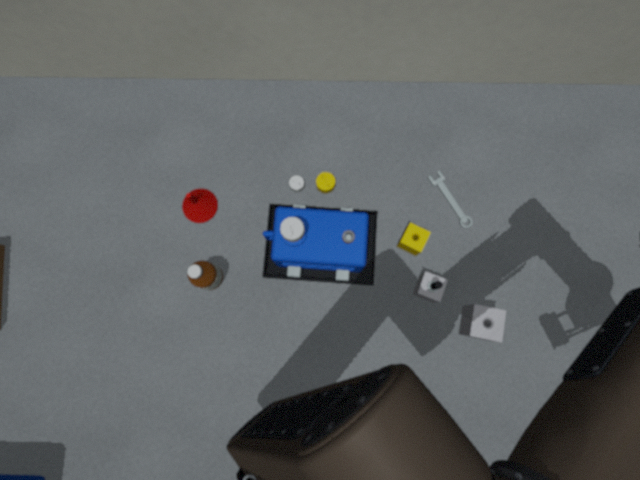

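View pics/side0.png

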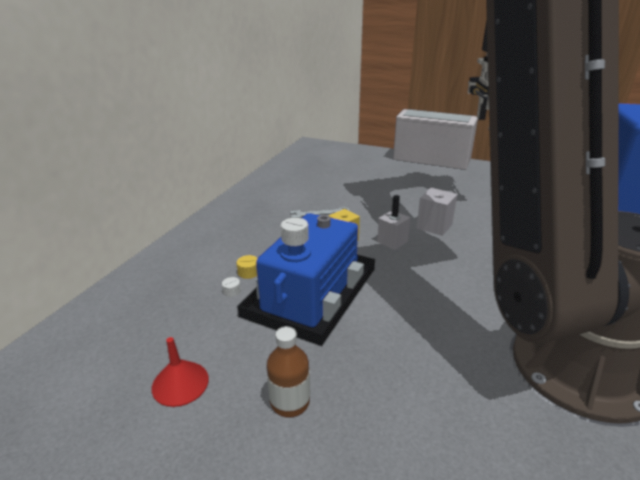

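```bash
python3 - <<'E'
from h import *
np.set_printoptions(precision=4,suppress=True)
print("cap tri",tri([("side",(297.4,229.9)),("top",(290.1,226.7))]), atz("top",(290.1,226.7),.1845))
print("neck",tri([("side",(296.6,231.6)),("top",(291.7,232.2))]),atz("top",(291.7,232.2),.18))
print("vent",tri([("side",(322,217.6)),("top",(344,236.9))]),atz("top",(344,236.9),.152))
print("jug",atz("top",(319.8,247.8),0))
print("sty",tri([("side",(395.5,204.8)),("top",(433.3,284.3))]),atz("top",(433.3,284.3),.1025))
for p in((432.7,287.3),(487.8,320.6),(413.8,238)):print("hole",atz("top",p,.07))
for p in((341,214),(389.5,216.3),(439.8,191.1)):print("hole side",atz("side",p,.07))
for p in((210.8,273.2),(202.3,206.1),(451.2,200.4)):print("byst",atz("top",p,0))
E
```

```text
cap tri [0.5325 0.0529 0.1895] [0.5386 0.0551 0.1845]
neck [0.5277 0.0517 0.1847] [0.5272 0.0516 0.18  ]
vent [ 0.5251 -0.0642  0.1567] [ 0.524 -0.065  0.152]
jug [ 0.522  -0.0083  0.    ]
sty [ 0.4238 -0.2745  0.1077] [ 0.4249 -0.2757  0.1025]
hole [ 0.4203 -0.2818  0.07  ]
hole [ 0.3445 -0.4095  0.07  ]
hole [ 0.5395 -0.2388  0.07  ]
hole side [ 0.5538 -0.2462  0.07  ]
hole side [ 0.4373 -0.2807  0.07  ]
hole side [ 0.3498 -0.4748  0.07  ]
byst [0.4502 0.2719 0.    ]
byst [0.6282 0.3062 0.    ]
byst [ 0.6553 -0.353   0.    ]
```

The top view shows the capped neck at (292,229), the vent at (348,236) and the stylus in the small grey block at (432,286). Yellow decoys sit at (415,237) and (326,182), with a larger grey block at (488,322). The side view agrees. Next I'll refine from the masks.

```bash
python3 - <<'E'
from h import *
np.set_printoptions(precision=4,suppress=True)
for n in("top","side"):
    ctrl.snapshot(n)
    for k in("cap_center","stylus_center","vent_mouth","stand_hole0","jug"):
        for d in ctrl.cut_out(n,k):
            ys,xs=np.nonzero(d["pixels"])
            if len(xs): print(n,k,round(d["confidence"],2),len(xs),"c",xs.mean().round(1),ys.mean().round(1),"box",xs.min(),xs.max(),ys.min(),ys.max(), cv2.minAreaRect(np.c_[xs,ys].astype(np.float32))[1:])
t=cv2.imread("pics/top0.png")[200:310,260:460];s=cv2.imread("pics/side0.png")[185:270,260:420]
cv2.imwrite("pics/c1.png",cv2.resize(t,(800,440),interpolation=cv2.INTER_CUBIC)); cv2.imwrite("pics/c2.png",cv2.resize(s,(800,425),interpolation=cv2.INTER_CUBIC))
for n in("top","side"):
  for X in((.5325,.0529,.201),(.5251,-.0642,.152),(.4238,-.2745,.13)):print(n,X,proj(n,X))
E
```

```text
top cap_center 0.76 248 c 295.9 183.5 box 288 304 175 192 ((17.0, 16.0), 90.0)
top cap_center 0.62 467 c 291.8 229.2 box 280 303 217 241 ((24.0, 23.0), 90.0)
top cap_center 0.55 840 c 204.5 275.6 box 187 222 261 290 ((29.0, 35.0), 90.0)
top stylus_center 0.65 144 c 433.8 286.0 box 427 442 281 292 ((15.0, 11.0), 0.0)
top vent_mouth 0.86 7637 c 321.8 245.6 box 262 376 204 285 ((111.90718841552734, 75.50995635986328), 3.7517294883728027)
top stand_hole0 0.8 1400 c 482.0 322.7 box 459 505 305 341 ((43.9820442199707, 33.09259796142578), 8.130102157592773)
top stand_hole0 0.68 631 c 428.1 287.5 box 412 446 271 302 ((28.877288818359375, 27.595752716064453), 19.98310661315918)
top stand_hole0 0.66 728 c 413.0 239.6 box 397 429 223 255 ((26.385601043701172, 29.06888198852539), 26.56505012512207)
top jug 0.56 7882 c 321.8 245.3 box 262 377 204 285 ((114.74568939208984, 76.72052764892578), 3.1363582611083984)
side cap_center 0.83 417 c 246.5 266.6 box 236 256 255 278 ((23.0, 20.0), 90.0)
side cap_center 0.7 604 c 293.4 231.0 box 281 306 219 244 ((25.0, 25.0), 90.0)
side cap_center 0.52 307 c 23
[... 447 characters left out ...]
615722656, 42.71995162963867), 85.60128784179688)
side stand_hole0 0.67 932 c 393.0 230.8 box 377 410 213 249 ((31.97251319885254, 35.62651443481445), 4.763641834259033)
side stand_hole0 0.57 1451 c 435.7 211.1 box 416 456 188 235 ((36.1378059387207, 44.141483306884766), 14.03624439239502)
side jug 0.71 10656 c 308.3 280.5 box 237 374 213 345 ((102.61952209472656, 142.28060913085938), 33.690067291259766)
top (0.5325, 0.0529, 0.201) [290.4312 227.936 ]
top (0.5251, -0.0642, 0.152) [343.658  236.4019]
top (0.4238, -0.2745, 0.13) [435.7058 283.8528]
side (0.5325, 0.0529, 0.201) [294.3775 223.9573]
side (0.5251, -0.0642, 0.152) [322.9926 219.7151]
side (0.4238, -0.2745, 0.13) [395.9156 196.5119]
```

View pics/c1.png

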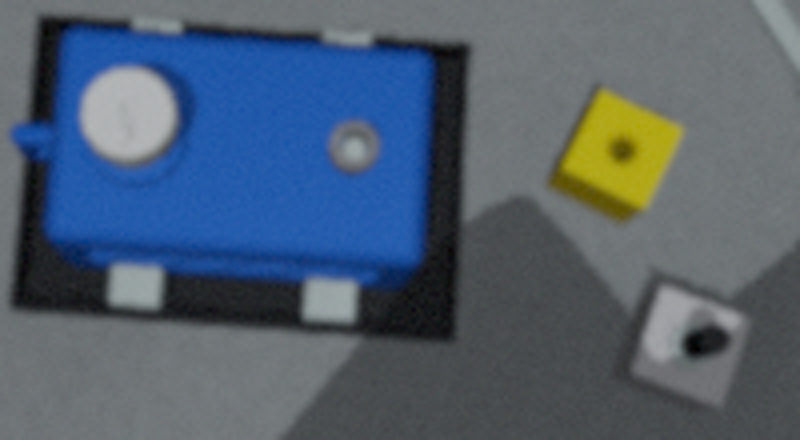

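View pics/c2.png

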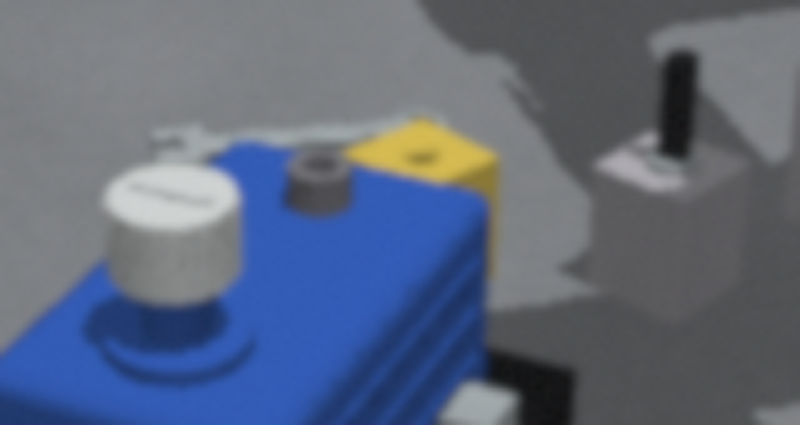

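```bash
python3 - <<'E'
from h import *
np.set_printoptions(precision=4,suppress=True)
T=lambda u,v:((u+.5)/4-.5+260,(v+.5)/4-.5+200)
S=lambda u,v:((u+.5)/5-.5+260,(v+.5)/5-.5+185)
for k,a,b,z in(("cap",T(129,115),S(173,197),.201),("vent",T(354,146),S(319,163),.152),("handle top",T(714,336),S(683,54),.13),("handle mid",(433.8,286),S(678,104),.1025)):
    print(k,tri([("top",a),("side",b)]),"top@z",atz("top",a,z),"side@z",atz("side",b,z))
j=[atz("top",T(*p),0.134) for p in((68,30),(430,55),(420,258),(48,238))]
print("jug corners",j,np.mean(j,0))
b=[atz("top",T(*p),0.07) for p in((660,275),(748,318),(722,408),(632,370))]
print("block",np.array(b),np.mean(b,0))
E
```

```text
cap [0.533  0.0503 0.1992] top@z [0.5316 0.0497 0.201 ] side@z [0.5327 0.0532 0.201 ]
vent [ 0.527  -0.0739  0.1525] top@z [ 0.5259 -0.0743  0.152 ] side@z [ 0.5287 -0.0747  0.152 ]
handle top [ 0.4245 -0.2798  0.1304] top@z [ 0.4244 -0.28    0.13  ] side@z [ 0.4248 -0.2807  0.13  ]
handle mid [ 0.4223 -0.2756  0.1056] top@z [ 0.421  -0.2767  0.1025] side@z [ 0.4253 -0.2813  0.1025]
jug corners [array([0.5951, 0.0925, 0.134 ]), array([ 0.5839, -0.1188,  0.134 ]), array([ 0.4651, -0.1133,  0.134 ]), array([0.4725, 0.0993, 0.134 ])] [ 0.5292 -0.0101  0.134 ]
block [[ 0.4654 -0.2635  0.07  ]
 [ 0.4405 -0.3157  0.07  ]
 [ 0.3866 -0.2986  0.07  ]
 [ 0.4081 -0.2456  0.07  ]] [ 0.4252 -0.2809  0.07  ]
```

```bash
cat >> h.py <<'E'
from scipy.spatial.transform import Rotation as Ro
def st():
    o=ctrl.get_obs(); R=Ro.from_euler("xyz",o["orientation"],degrees=True).as_matrix(); return o,R,np.array(o["tool_pos"])
def to(X):
    o,R,p=st(); return R.T@(np.array(X)-p)
E
python3 - <<'E'
from h import *
np.set_printoptions(precision=4,suppress=True)
o,R,p=st();print(R,p,o["clock"],ctrl.grip_point_offset)
print(to((.4244,-.28,.18)),to((.4244,-.28,.0845)))
E
```

```text
[[ 0.     -0.3993  0.9168]
 [-0.      0.9168  0.3993]
 [-1.     -0.      0.    ]] [ 0.2695 -0.6188  0.2266] 1.7 0.0188
[0.0466 0.2488 0.2773] [0.1421 0.2488 0.2773]
```

>>> drive_tool --plan '[[[0.03,0.249,0.277],[0,0,0],1],[[0.03,0.249,0.277],[0,0,0],1],[[0.03,0.249,0.277],[0,0,0],1],[[0.03,0.249,0.277],[0,0,0],1],[[0.03,0.249,0.277],[0,0,0],1],[[0.03,0.249,0.277],[0,0,0],1],[[0.03,0.249,0.277],[0,0,0],1],[[0.03,0.249,0.277],[0,0,0],1],[[0.03,0.249,0.277],[0,0,0],1],[[0.03,0.249,0.277],[0,0,0],1],[[0.03,0.249,0.277],[0,0,0],1],[[0.142,0.249,0.277],[0,0,0],1],[[0.142,0.249,0.277],[0,0,0],1],[[0.142,0.249,0.277],[0,0,0],1],[[0.142,0.249,0.277],[0,0,0],1],[[0.142,0.249,0.277],[0,0,0],1],[[0.142,0.249,0.277],[0,0,0],1]]'

```text
clock: 3.12
tool_pos: [0.425, -0.2811, 0.0862]
orientation: [-58.9, 89.9, -35.3]
force: [1.4, 0.2, 0.8]
opening: 0.0876
```

```bash
python3 - <<'E'
from h import *
np.set_printoptions(precision=4,suppress=True)
o,R,p=st();print(p,o["clock"],o["force"],o["opening"],o["orientation"])
ims=[]
for n,(x,y) in (("side",(340,140)),("top",(370,220))):
    i=ctrl.snapshot(n); ims.append(cv2.resize(i[y:y+120,x:x+120],(400,400),interpolation=cv2.INTER_CUBIC))
cv2.imwrite("pics/g1.png",np.hstack(ims))
E
```

```text
[ 0.425  -0.2811  0.0862] 3.1167 [1.4411 0.1965 0.7678] 0.08757159848151419 [-58.8555  89.896  -35.3418]
```

View pics/g1.png

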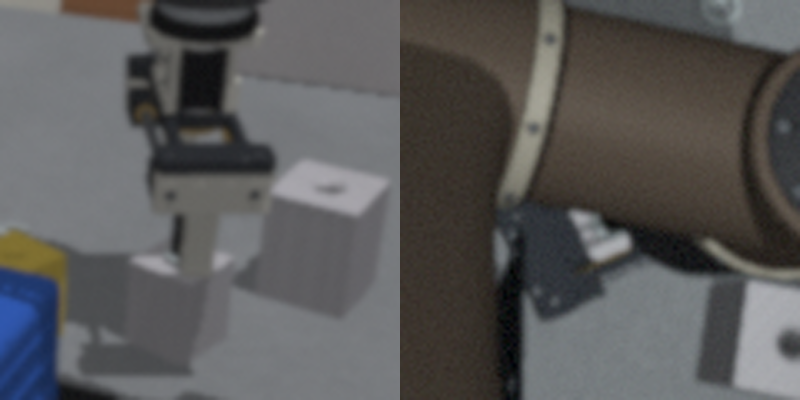

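>>> drive_tool --plan '[[[0.001,0,0],[0,0,0],0],[[0.001,0,0],[0,0,0],0],[[0.001,0,0],[0,0,0],0],[[0.001,0,0],[0,0,0],0],[[0.001,0,0],[0,0,0],0],[[0.001,0,0],[0,0,0],0],[[0.001,0,0],[0,0,0],0],[[0.001,0,0],[0,0,0],0],[[0.001,0,0],[0,0,0],0],[[0.001,0,0],[0,0,0],0],[[0.001,0,0],[0,0,0],0],[[0.001,0,0],[0,0,0],0]]'

```text
clock: 4.22
tool_pos: [0.4255, -0.2808, 0.0857]
orientation: [-42.1, 89.8, -18.6]
force: [0.4, -0.0, -0.5]
opening: 0.0174
```

>>> drive_tool --plan '[[[-0.04,0,0],[0,0,0],0],[[-0.08,0,0],[0,0,0],0],[[-0.12,0,0],[0,0,0],0],[[-0.165,0,0],[0,0,0],0],[[-0.165,0,0],[0,0,0],0],[[-0.165,0,0],[0,0,0],0],[[-0.165,0,0],[0,0,0],0]]'

```text
clock: 4.8
tool_pos: [0.4247, -0.2804, 0.2506]
orientation: [-33.1, 89.8, -9.5]
force: [-0.0, 0.7, -1.3]
opening: 0.0174
```

```bash
python3 - <<'E'
from h import *
np.set_printoptions(precision=4,suppress=True)
o,R,p=st();print(p,o["clock"],o["force"],o["opening"],R)
i=ctrl.snapshot("side")
print([d["pixel"] for d in ctrl.landmark_of("side","stylus_tip")],[d["pixel"] for d in ctrl.landmark_of("side","stylus_center")],proj("side",p-[0,0,.0757]),proj("side",p))
print(to((.527,-.0742,p[2])),to((.527,-.0742,.2107)), to((.527,-.0742,.237)))
cv2.imwrite("pics/g2.png",cv2.resize(i[80:230,340:490],(600,600),interpolation=cv2.INTER_CUBIC))
E
```

```text
[ 0.4247 -0.2804  0.2506] 4.8 [-0.0294  0.7184 -1.2996] 0.017366100679791472 [[ 0.0041 -0.3989  0.917 ]
 [-0.0007  0.917   0.3989]
 [-1.     -0.0023  0.0035]]
[[404.1, 173.1]] [[402.3, 143.8]] [397.6237 178.3308] [400.1976 147.7116]
[-0.0014  0.148   0.1766] [0.0385 0.148  0.1766] [0.0122 0.148  0.1766]
```

View pics/g2.png

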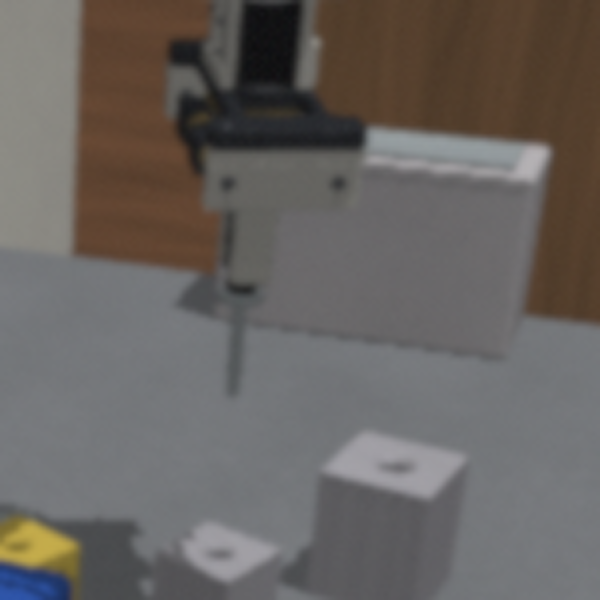

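The picture shows the stylus upright in the fingers, tip at (398,179), where it was predicted. Moving it over the vent.

>>> drive_tool --plan '[[[-0.001,0.025,0.03],[0,0,0],0],[[-0.001,0.05,0.06],[0,0,0],0],[[-0.001,0.075,0.09],[0,0,0],0],[[-0.001,0.1,0.12],[0,0,0],0],[[-0.001,0.125,0.15],[0,0,0],0],[[0.004,0.148,0.1766],[0,0,0],0],[[0.008,0.148,0.1766],[0,0,0],0],[[0.01,0.148,0.1766],[0,0,0],0],[[0.01,0.148,0.1766],[0,0,0],0],[[0.01,0.148,0.1766],[0,0,0],0]]'

```text
clock: 5.78
tool_pos: [0.5264, -0.0749, 0.2385]
orientation: [-159.7, 89.9, -136.3]
force: [0.2, 0.3, 0.4]
opening: 0.0173
```

```bash
python3 - <<'E'
from h import *
np.set_printoptions(precision=4,suppress=True)
o,R,p=st();print(p,o["clock"],o["force"],o["opening"],R)
i=ctrl.snapshot("side");t=ctrl.snapshot("top")
print([d["pixel"] for d in ctrl.landmark_of("side","stylus_tip")],proj("side",p-[0,0,.0757]),proj("side",(.527,-.0742,.152)))
print("hole",atz("side",(395.3,218.3),.07))
print(to((.527,-.0742,p[2])),to((.527,-.0742,.2107)))
cv2.imwrite("pics/g3.png",np.hstack([cv2.resize(i[180:260,280:360],(400,400),interpolation=cv2.INTER_CUBIC),cv2.resize(t[180:300,270:390],(400,400),interpolation=cv2.INTER_CUBIC)]))
E
```

```text
[ 0.5264 -0.0749  0.2385] 5.7833 [0.1528 0.2523 0.3527] 0.017334475792573186 [[-0.0008 -0.3985  0.9172]
 [-0.0008  0.9172  0.3985]
 [-1.     -0.0004 -0.0011]]
[[328.9, 211.2]] [324.3674 212.8503] [324.0169 217.4523]
hole [ 0.4211 -0.276   0.07  ]
[0.0009 0.0008 0.0006] [0.0287 0.0008 0.0006]
```

View pics/g3.png

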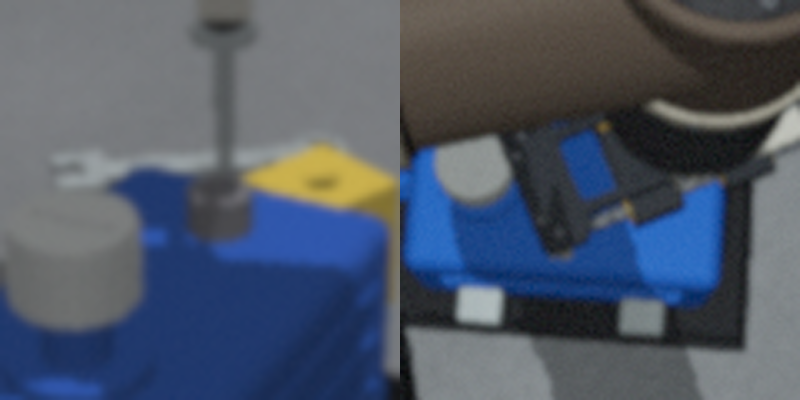

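>>> drive_tool --plan '[[[0.006,0.001,0.0014],[0,0,0],0],[[0.012,0.001,0.0014],[0,0,0],0],[[0.016,0.001,0.0014],[0,0,0],0],[[0.019,0.001,0.0014],[0,0,0],0],[[0.022,0.001,0.0014],[0,0,0],0],[[0.024,0.001,0.0014],[0,0,0],0],[[0.024,0.001,0.0014],[0,0,0],0],[[0.024,0.001,0.0014],[0,0,0],0]]'

```text
clock: 6.6
tool_pos: [0.5277, -0.0737, 0.2156]
orientation: [-54.9, 89.9, -31.5]
force: [-2.1, -0.2, 2.8]
opening: 0.0177
```

>>> drive_tool --plan '[[[0.002,0,0],[0,0,0],0],[[0.004,0,0],[0,0,0],0],[[0.005,0,0],[0,0,0],0],[[0.005,0,0],[0,0,0],0]]'

```text
clock: 6.93
tool_pos: [0.5283, -0.0738, 0.2123]
orientation: [-42.7, 89.8, -19.2]
force: [-5.3, 1.2, 14.0]
opening: 0.0176
```

>>> drive_tool --plan '[[[0.001,0,-0.0005],[0,0,0],0],[[0.001,0,-0.0005],[0,0,0],0],[[0.001,0,-0.0005],[0,0,0],0],[[0.001,0,-0.0005],[0,0,0],0],[[0.001,0,-0.0005],[0,0,0],0],[[0.001,0,-0.0005],[0,0,0],0],[[0.001,0,-0.0005],[0,0,0],0],[[0.001,0,-0.0005],[0,0,0],0]]'

```text
clock: 7.6
tool_pos: [0.528, -0.0739, 0.2124]
orientation: [-36.2, 89.8, -12.7]
force: [-4.7, 1.6, 9.8]
opening: 0.0175
```

>>> drive_tool --plan '[[[-0.01,0,0],[0,0,0],0],[[-0.025,0,0],[0,0,0],0],[[-0.04,0,0],[0,0,0],0],[[-0.04,0,0],[0,0,0],0],[[-0.04,0,0],[0,0,0],0]]'

```text
clock: 8.02
tool_pos: [0.5284, -0.0737, 0.2533]
orientation: [-26.4, 89.6, -2.9]
force: [-1.2, -0.3, -1.4]
opening: 0.0173
```

```bash
python3 - <<'E'
from h import *
np.set_printoptions(precision=4,suppress=True)
o,R,p=st();print(p,o["clock"],o["force"],o["opening"],R)
print(to((.425,-.2806,p[2])),to((.425,-.2806,.17)))
E
```

```text
[ 0.5284 -0.0737  0.2533] 8.0167 [-1.1612 -0.3243 -1.3778] 0.017261876289030087 [[ 0.0063 -0.3987  0.9171]
 [-0.0003  0.9171  0.3987]
 [-1.     -0.0028  0.0057]]
[-0.0006 -0.1485 -0.1774] [ 0.0827 -0.1483 -0.1778]
```

>>> drive_tool --plan '[[[0,-0.025,-0.03],[0,0.35,0],0],[[0,-0.05,-0.06],[0,0.35,0],0],[[0,-0.075,-0.09],[0,0.35,0],0],[[0,-0.1,-0.12],[0,0.35,0],0],[[0.01,-0.125,-0.15],[0,0.35,0],0],[[0.04,-0.1483,-0.1778],[0,0.35,0],0],[[0.07,-0.1483,-0.1778],[0,0.35,0],0],[[0.083,-0.1483,-0.1778],[0,0.35,0],0],[[0.083,-0.1483,-0.1778],[0,0.35,0],0],[[0.083,-0.1483,-0.1778],[0,0.35,0],0]]'

```text
clock: 8.85
tool_pos: [0.4245, -0.2807, 0.1691]
orientation: [-145.5, 89.8, -122.0]
force: [0.2, -0.4, -0.2]
opening: 0.0175
```

```bash
python3 - <<'E'
from h import *
np.set_printoptions(precision=4,suppress=True)
o,R,p=st();print(p,o["clock"],o["force"],o["opening"],R)
i=ctrl.snapshot("side")
print("tip pred",proj("side",p-[0,0,.0757]),proj("side",(.425,-.2806,.07)))
print(to((.425,-.2806,p[2])),to((.425,-.2806,.0857)))
cv2.imwrite("pics/g4.png",cv2.resize(i[160:260,345:445],(600,600),interpolation=cv2.INTER_CUBIC))
E
```

```text
[ 0.4245 -0.2807  0.1691] 8.85 [ 0.2083 -0.4322 -0.2223] 0.017520309705667793 [[-0.0016 -0.3985  0.9172]
 [-0.0025  0.9172  0.3985]
 [-1.     -0.0017 -0.0024]]
tip pred [395.1765 208.8778] [394.2765 217.2042]
[ 0.0011  0.0003 -0.0004] [ 0.0845  0.0006 -0.0003]
```

View pics/g4.png

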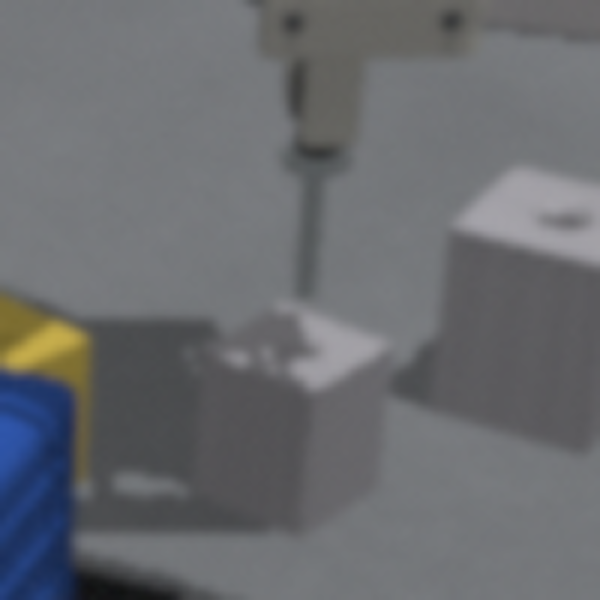

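The tip at (395.5,209.7) and the block-top centre at about (394.2,217.5) both match the predictions. Lowering.

>>> drive_tool --plan '[[[0.015,0.0004,-0.0003],[0,0,0],0],[[0.025,0.0004,-0.0003],[0,0,0],0],[[0.035,0.0004,-0.0003],[0,0,0],0],[[0.045,0.0004,-0.0003],[0,0,0],0],[[0.06,0.0005,-0.0003],[0,0,0],0],[[0.075,0.0005,-0.0003],[0,0,0],0],[[0.081,0.0006,-0.0003],[0,0,0],0],[[0.083,0.0006,-0.0003],[0,0,0],0],[[0.083,0.0006,-0.0003],[0,0,0],0],[[0.083,0.0006,-0.0003],[0,0,0],0]]'

```text
clock: 9.73
tool_pos: [0.4256, -0.2807, 0.0878]
orientation: [-93.3, 89.8, -69.7]
force: [-0.2, -0.3, -0.6]
opening: 0.0175
```

>>> drive_tool --plan '[[[0.001,0,0],[0,0,0],0],[[0.002,0,0],[0,0,0],0],[[0.0025,0,0],[0,0,0],0],[[0.0025,0,0],[0,0,0],0],[[0.0025,0,0],[0,0,0],0]]'

```text
clock: 10.15
tool_pos: [0.4259, -0.2808, 0.0857]
orientation: [-84.3, 89.7, -60.7]
force: [-0.4, 1.0, 2.8]
opening: 0.0174
```

Contact: the collar has seated. Release, then rise.

>>> drive_tool --plan '[[[0,0,0],[0,0,0],0.45],[[0,0,0],[0,0,0],0.45],[[0,0,0],[0,0,0],0.45],[[0,0,0],[0,0,0],0.45],[[0,0,0],[0,0,0],0.45],[[0,0,0],[0,0,0],0.45],[[0,0,0],[0,0,0],0.45],[[-0.02,0,0],[0,0,0],0.45],[[-0.05,0,0],[0,0,0],0.45],[[-0.09,0,0],[0,0,0],0.6],[[-0.13,0,0],[0,0,0],0.8],[[-0.17,0,0],[0,0,0],1],[[-0.17,0,0],[0,0,0],1]]'

```text
clock: 11.23
tool_pos: [0.4288, -0.282, 0.2643]
orientation: [-57.7, 89.1, -34.1]
force: [1.6, 0.7, 1.3]
opening: 0.0607
```

```bash
python3 - <<'E'
from h import *
np.set_printoptions(precision=4,suppress=True)
o,R,p=st();print(p,o["clock"],o["force"],o["opening"],R,o["joint_pos"])
i=ctrl.snapshot("side");t=ctrl.snapshot("top")
print([(d["pixel"],d["confidence"]) for d in ctrl.landmark_of("side","stylus_center")])
print(to((.5327,.0507,p[2])),to((.5327,.0507,.2207)))
cv2.imwrite("pics/g5.png",np.hstack([cv2.resize(i[170:270,345:445],(400,400),interpolation=cv2.INTER_CUBIC),cv2.resize(i[190:270,260:340],(400,400),interpolation=cv2.INTER_CUBIC)]))
E
```

```text
[ 0.4288 -0.282   0.2643] 11.2333 [1.5901 0.6598 1.3442] 0.0606520922875335 [[ 0.0136 -0.4005  0.9162]
 [-0.0092  0.9162  0.4007]
 [-0.9999 -0.0139  0.0088]] [-11.0883   3.1596 -16.8181   0.3945 -69.1551 -55.432 ]
[([395.1, 204.2], 0.71)]
[-0.0093  0.2602  0.2304] [0.0344 0.2604 0.2303]
```

View pics/g5.png

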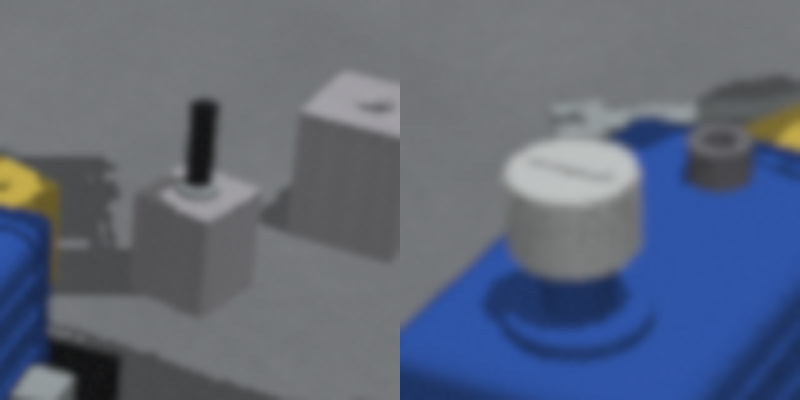

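The stylus hangs upright with its collar seated, and the cap is untouched. Moving over the cap.

>>> drive_tool --plan '[[[-0.009,0.03,0.027],[0,0.5,0.8],1],[[-0.009,0.06,0.053],[0,0.5,0.8],1],[[-0.009,0.09,0.08],[0,0.5,0.8],1],[[-0.009,0.12,0.106],[0,0.5,0.8],1],[[-0.009,0.15,0.133],[0,0.5,0.8],1],[[-0.009,0.18,0.16],[0,0.5,0.8],1],[[-0.009,0.21,0.186],[0,0.5,0.8],1],[[-0.009,0.24,0.213],[0,0.5,0.8],1],[[0,0.2603,0.2304],[0,0.5,0.8],1],[[0.02,0.2603,0.2304],[0,0.5,0.8],1],[[0.02,0.2603,0.2304],[0,0.5,0.8],1],[[0.02,0.2603,0.2304],[0,0.5,0.8],1],[[0.02,0.2603,0.2304],[0,0.5,0.8],1]]'

```text
clock: 12.47
tool_pos: [0.5325, 0.0499, 0.235]
orientation: [133.9, 89.3, 157.4]
force: [0.4, -0.8, 0.4]
opening: 0.0876
```

```bash
cat > s.py <<'E'
from h import *
import sys
np.set_printoptions(precision=4,suppress=True)
o,R,p=st();a=R[:,0];w=R.T@np.cross(a,[0,0,-1])
print(p,o["clock"],o["force"],o["moment"],o["opening"],"j",o["joint_pos"][5],"level",np.degrees(w),"yaw",np.degrees(np.arctan2(R[1,1],R[0,1])))
for z in sys.argv[1:]: print(z,to((.5327,.0507,float(z))))
E
python3 s.py .168
```

```text
[0.5325 0.0499 0.235 ] 12.4667 [ 0.4442 -0.7957  0.3732] [-0.0431 -0.0195  0.029 ] 0.08755714144828791 j -92.22504422974467 level [ 0.     -0.4917 -0.5108] yaw 113.51641316443249
.168 [0.067  0.0001 0.0011]
```

>>> drive_tool --plan '[[[0.02,0,0.001],[0,-0.5,-0.5],1],[[0.04,0,0.001],[0,-0.5,-0.5],1],[[0.055,0,0.001],[0,-0.5,-0.5],1],[[0.067,0,0.001],[0,-0.5,-0.5],1],[[0.067,0,0.001],[0,-0.5,-0.5],1],[[0.067,0,0.001],[0,-0.5,-0.5],1],[[0.067,0,0.001],[0,-0.5,-0.5],1]]'

```text
clock: 13.05
tool_pos: [0.5334, 0.0502, 0.1694]
orientation: [-5.5, 89.9, 17.9]
force: [0.5, 0.9, 0.6]
opening: 0.0876
```

```bash
python3 s.py .168; python3 - <<'E'
from h import *
i=ctrl.snapshot("side")
cv2.imwrite("pics/g6.png",cv2.resize(i[160:270,240:350],(550,550),interpolation=cv2.INTER_CUBIC))
E
```

```text
[0.5334 0.0502 0.1694] 13.05 [0.465  0.8588 0.5943] [-0.0331 -0.024  -0.0333] 0.08762628607216215 j -92.89559332028003 level [0.     0.1113 0.0108] yaw 113.48141004949485
.168 [ 0.0014  0.0007 -0.0004]
```

View pics/g6.png

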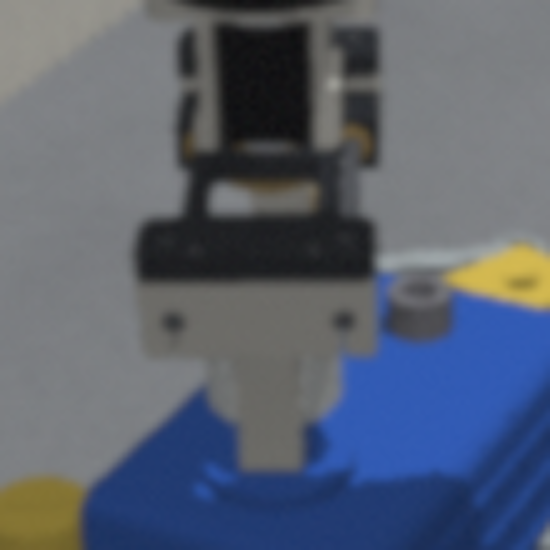

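The fingers straddle the cap and are centred on it, with the cap edges showing evenly on both sides. Closing.

>>> drive_tool --plan '[[[0.001,0.0005,-0.0004],[0,0.1,0],0],[[0.001,0.0005,-0.0004],[0,0.1,0],0],[[0.001,0.0005,-0.0004],[0,0.1,0],0],[[0.001,0.0005,-0.0004],[0,0.1,0],0],[[0.001,0.0005,-0.0004],[0,0.1,0],0],[[0.001,0.0005,-0.0004],[0,0.1,0],0],[[0.001,0.0005,-0.0004],[0,0.1,0],0],[[0.001,0.0005,-0.0004],[0,0.1,0],0],[[0.001,0.0005,-0.0004],[0,0.1,0],0]]'

```text
clock: 13.85
tool_pos: [0.5329, 0.0507, 0.1685]
orientation: [-16.3, 90.0, 7.2]
force: [-0.1, -0.2, 0.5]
opening: 0.0491
```

```bash
python3 s.py
```

```text
[0.5329 0.0507 0.1685] 13.85 [-0.0679 -0.2324  0.4671] [-0.0979  0.0055 -0.0075] 0.04913362023727243 j -92.94852125592531 level [-0.      0.0284  0.0083] yaw 113.49191714708729
```

>>> drive_tool --plan '[[[0.002,0,0],[0,0,0],0],[[0.004,0,0],[0,0,0],0],[[0.006,0,0],[0,0,0],0],[[0.0063,0,0],[0,0,0],0],[[0.0063,0,0],[0,0,0],0],[[0.0063,0,0],[0,0,0],0]]'

```text
clock: 14.35
tool_pos: [0.533, 0.0507, 0.1627]
orientation: [-23.5, 89.9, -0.0]
force: [-3.1, 0.9, 7.4]
opening: 0.0494
```

```bash
python3 s.py
```

```text
[0.533  0.0507 0.1627] 14.35 [-3.0964  0.904   7.4304] [0.0584 1.0849 0.0144] 0.04942087452406675 j -92.94745835927687 level [0.     0.0515 0.0224] yaw 113.51065102851669
```

>>> drive_tool --plan '[[[0.0006,0,0],[-5,0,0],0],[[0.0006,0,0],[-10,0,0],0],[[0.0006,0,0],[-15,0,0],0],[[0.0006,0,0],[-20,0,0],0],[[0.0006,0,0],[-25,0,0],0],[[0.0006,0,0],[-30,0,0],0],[[0.0006,0,0],[-30,0,0],0],[[0.0006,0,0],[-30,0,0],0]]'

```text
clock: 15.02
tool_pos: [0.5342, 0.0509, 0.1632]
orientation: [-48.0, 89.8, 5.6]
force: [0.1, 0.3, 6.7]
opening: 0.049
```

```bash
python3 s.py
```

```text
[0.5342 0.0509 0.1632] 15.0167 [0.1255 0.3138 6.6617] [0.0098 0.1132 0.0107] 0.049033572453343846 j -62.91389692144048 level [-0.      0.1411  0.1566] yaw 143.57375866762578
```

>>> drive_tool --plan '[[[0.0008,0,0],[-5,0.1,0.1],0],[[0.0008,0,0],[-10,0.1,0.1],0],[[0.0008,0,0],[-15,0.1,0.1],0],[[0.0008,0,0],[-20,0.1,0.1],0],[[0.0008,0,0],[-25,0.1,0.1],0],[[0.0008,0,0],[-30,0.1,0.1],0],[[0.0008,0,0],[-31,0.1,0.1],0],[[0.0008,0,0],[-31,0.1,0.1],0]]'

```text
clock: 15.68
tool_pos: [0.5346, 0.0506, 0.1631]
orientation: [-106.8, 89.8, -22.1]
force: [-2.3, -1.5, 6.2]
opening: 0.0494
```

```bash
python3 s.py
```

```text
[0.5346 0.0506 0.1631] 15.6833 [-2.2907 -1.5386  6.1966] [-0.5206  0.6982  0.0523] 0.04936683902490236 j -31.82039494994466 level [-0.     -0.0442  0.1468] yaw 174.67970990561489
```

>>> drive_tool --plan '[[[-0.003,0.0003,0],[0,0,0.1],0],[[-0.006,0.0006,0],[0,0,0.1],0],[[-0.01,0.001,0],[0,0,0.1],0],[[-0.014,0.001,0],[0,0,0.1],0],[[-0.018,0.001,0],[0,0,0.1],0],[[-0.018,0.001,0],[0,0,0.1],0]]'

```text
clock: 16.18
tool_pos: [0.5335, 0.0509, 0.1816]
orientation: [-111.5, 89.9, -26.8]
force: [1.1, 0.2, -0.4]
opening: 0.0491
```

```bash
python3 s.py
```

```text
[0.5335 0.0509 0.1816] 16.1833 [ 1.1086  0.1504 -0.4053] [-0.0005  0.0621 -0.0173] 0.04911615205068434 j -31.810401928922484 level [-0.     -0.0191  0.0484] yaw 174.6685796497359
```

>>> drive_tool --plan '[[[-0.01,0.0003,0],[0,0,0],0],[[-0.02,0.0003,0],[0,0,0],0],[[-0.03,0.0003,0],[0,0,0],0],[[-0.04,0.0003,0],[0,0,0],0],[[-0.05,0.0003,0],[0,0,0],0],[[-0.06,0.0003,0],[0,0,0],0],[[-0.067,0.0003,0],[0,0,0],0],[[-0.067,0.0003,0],[0,0,0],0],[[-0.067,0.0003,0],[0,0,0],0],[[-0.067,0.0003,0],[0,0,0],0],[[-0.067,0.0003,0],[0,0,0],0]]'

```text
clock: 17.1
tool_pos: [0.5328, 0.0509, 0.2479]
orientation: [159.5, 90.0, -115.8]
force: [-0.4, -0.4, -1.5]
opening: 0.0493
```

```bash
python3 s.py .2485; python3 - <<'E'
from h import *
i=ctrl.snapshot("side")
print(proj("side",(.5335,.0507,.2645)),[(d["pixel"],round(d["confidence"],2)) for d in ctrl.landmark_of("side","cap_center")])
cv2.imwrite("pics/g7.png",cv2.resize(i[130:430,150:450],(600,600),interpolation=cv2.INTER_CUBIC))
E
```

```text
[0.5328 0.0509 0.2479] 17.1 [-0.3633 -0.3809 -1.4669] [0.0086 0.0532 0.0546] 0.04928458578830291 j -31.827415205720275 level [ 0.     -0.0435 -0.0162] yaw 174.6628187908171
.2485 [-0.0006  0.     -0.0002]
[293.01216207 192.30909265] [([243.9, 267.0], 0.95), ([295.5, 190.6], 0.89), ([231.2, 289.2], 0.66), ([182.0, 385.1], 0.5), ([289.4, 404.5], 0.24)]
```

View pics/g7.png

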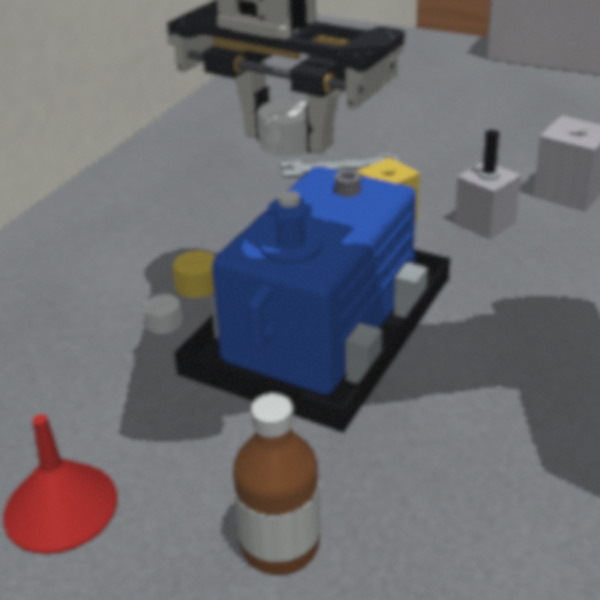

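The cap is off, held level over the bare neck, and the stylus hangs in its block. The bottle, funnel and wrench have not moved. Handing in.

```bash
python3 -c "
from h import *
o=ctrl.get_obs();print(abs(o['qvel']).max(),o['opening']);print(ctrl.close_job())"
```

```text
0.16372435164726176 0.049057374947931415
the job is handed in; nothing more can be done
None
```

The jug is vented, the stylus is back in its block, and the cap is off and held above the neck. I handed the job in at about 17 s, against the 61 s limit.

- **Vent:** The tip pressed the button to its stop. At the stop I read 10–14 N, with the tip at about 137 mm, and held it there for about 0.7 s. A side force of about 5 N showed during the press, probably the shaft touching the bore. Button travel itself can't be read directly, so full travel is judged from tip height and force.
- **Stylus:** I lowered it into the small grey block until the collar touched (about 3 N), then let go. The last pictures show it hanging upright on its collar.
- **Cap:** I pushed it down 5.8 mm, turned it counter-clockwise 61° and lifted it straight up. While turning, the tool drifted about 1.5 mm in x. I corrected that during the lift.
- **Last checks:** The cap was 79 mm above its start height and level to within 0.05°. By tool position it was within about 1 mm of where I measured the neck. The arm was still (under 0.2 deg/s). In the last picture the bottle, funnel and wrench look undisturbed. No check failed.

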